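Hold the grey-scale slide out for a colour photograph

ROBOT

A 6-joint arm with a two-finger parallel gripper is mounted at the origin on a cart in front of the work surface, level with it; the furniture and walls round the work are solid. World frame = base frame: x ahead of the robot, y to its left, z up, the work surface at z = 0. Lengths are in m, angles in rad, forces in N, time in s.
With the tool pointing down it reaches from about 0.325 to 0.775 m from the base axis. Payload 5.5 kg.
Tool frame: the origin (TCP) lies at the very end of the fingers, on their centre line; the grasp point (between the pads) lies 19 mm behind it; z points along the fingers, y is the line along which they close (so a half turn about z gives the same grasp; the last joint's range is limited). The gripper opens to 85 mm and grips with 20 to 120 N. Pads are 22 mm wide; open, the fingers measure 114 mm over their backs; the gripper's body (76 mm by 85 mm) begins 54 mm behind the grasp point. The pads swing forward as they close: fully open they stand 13 mm farther back than shut.
Start: joints at [1.233, 0.091, 1.231, -0, 1.82, -0.057], TCP at [0.166, 0.577, 0.231] pointing down, gripper open.
Joint ranges: [-2.87, 2.87], [-0.86, 2.18], [0.17, 2.46], [-1.51, 4.65], [0.06, 2.69], [-2.65, 2.65]. Speed limits (rad/s): [2.57, 2.57, 3.01, 3.14, 3.14, 3.14].

INTERFACE

Orientations are given as a unit quaternion [x, y, z, w].
In Python, from plant import bot gives the robot as it stands.
- The arm moves only by the shell command python3 -m inch 'ROWS' [FORCE]. ROWS is JSON, a list of rows, each a list of 3 entries, a list of its own where there are three numbers: the closure, from 0 (fully open) to 1 (shut), then the shift along the tool's x, y, z in units of 0.15 m (1.0 is 0.15 m), then the turn about the tool's z in units of pi/2 rad (1.0 is pi/2 rad). A call has exactly 8 rows; each row is the pose to reach, as a shift and turn from the pose commanded when the call began, along the tool's axes at that moment; what a row does not reach only later rows make up. A row lasts 1/10 s, in which the tool goes at most 50 mm and 8.59 degrees, less where a joint would pass 70% of its speed; a pose out of reach is approached as far as the arm can. A call with a number of a shift or a turn outside -1 to 1 is refused whole. A call with a gripper value outside its range is refused whole. The fingers move at their own pace and stop on an object; FORCE is the grip in N (left out, the last holds). Time passes only in rows, so rows that repeat a pose let the fingers close, or fill a call up. It gives the time, the measured TCP pose, the force, the opening and the grip force at its end, in the units of the state.
- bot.get_obs(): the state, without advancing time (a new reading comes with each control period).
- bot.get_image(name): name is "scene" or "top" or "wrist"; returns a dict with "color" (384x512x3 uint8, red, green, blue), "z_map" (384x512 float32, m along the optical axis (not along the pixel's ray), 0 where there is no reading), "fx", "fy", "cx", "cy" (pixels), "R" (3x3) and "t" (3): a world point X has camera coordinates R X + t; the wrist camera has in their place "T_tool_cam" (4x4, takes a point from camera to tool coordinates, whose origin is the TCP and whose axes are the flange's). Camera axes: x right, y down, z forward; pixel columns grow to the right and rows downward; lengths in m; the calibration is good to about 2 mm. A picture is of the moment at which its call begins: read the wrist's pose just before it.
- bot.close_job(): hands the job in; it is judged then, once.
The state is a dict: "time": time; "qpos": joint angles; "joint_velocities": joint speeds; "tau": joint torques, N m; "ee_pos": TCP position; "tool_rot": TCP orientation; "contact_force": force on the tool from outside, world axes, zero at the start; "torque": the same for the moment, N m; "opening": finger opening in m; "finger_force": force on a finger pad.
Only numpy, scipy, OpenCV 4.12 (cv2) and the standard library are available. Lean on these libraries where they do the work, as an engineer would, in place of code of your own. Each camera call takes 0.05 s, during which the arm holds its last target. There are 200 camera calls.

TASK

Get the colour-record fixture ready for its photograph: put the blue pigment jar down upright in the round nest (do not let it drop) and lay the blue paint tube flat in the long nest, either way round. Only then pull the spring-return grey-scale slide out by its blue tab until its red needle stands at the white line of the red index clip, and finish while holding it there, because it springs back if let go. Do not shift the index clip, and leave the red jar, the red tube and the roll of tape where they are.

Things in the scene. Friction and masses are not known exactly. Their poses are not given: they have to be found in the camera images.
- fixture: Wooden base plate 260 x 255 mm, 12 mm thick, fixed to the table, carrying both nests, the slide and the index clip. Origin on the table surface near its centre (plate spans -125..135 mm in its x, -125..130 mm in its y). Its z is up; its -x is the direction in which the slide pulls out (roughly towards the robot); its nests are on its +y half, the slide on its -y half.
- jar_nest (a point): Round nest: white ring, 52 mm inside, 66 mm outside, 12 mm high, standing on the plate. Point: centre of its floor (12 mm above the table).
- tube_nest (a point): Long nest: four white L-shaped corners 5 mm thick and 8 mm high round a dark pad, 47 mm inside along the fixture's x, 115 mm inside along its y; each long side is open for 69 mm in the middle, for fingers. Point: centre of its floor (12 mm above the table).
- slide_tab (a point): Grip point on the blue upright tab of the slide: 10 mm thick along the pull direction (fixture x), 40 mm wide along fixture y, its top 62 mm above the table. Point: on the tab's centre plane, 47 mm above the table. Axes parallel to the fixture's. Free space behind the tab is 59 mm to the grey cover (40 mm above the table) when the slide is fully in.
- slide_needle (a point): Tip of the thin red needle that sticks out of the slide's -y side below the tab, in the tab's centre plane; moves with the slide.
- ref_slide (a joint): How far the slide is pulled out, m: 0 fully in, stop at 0.09, growing along the fixture's -x. A spring pulls it back: about 3.5 N when in, plus 0.5 N for every 10 mm pulled.
- index_clip (a joint): Where the red index clip stands on its scale, m: the needle is at the clip's white line when ref_slide has this same value. A stiff-running clip; it is set differently each time, between 0.045 and 0.075.
- index_line (a point): Inner end of the white line on the red index clip (10 x 13 mm, its top 22 mm above the table), beside the slide on the fixture's -y edge.
- blue_jar_mid (a point): Glass jar of blue pigment with a white lid, 48 mm diameter, 56 mm high (glass body up to 49 mm, then the 43 mm lid). Point: its centre, half-way up (28 mm).
- blue_tube_mid (a point): Paint tube with a blue label, lying flat, 36 mm wide (x) and 103 mm long (y, cap at +y), up to 26 mm high at the cap end and falling to 5 mm at the flat tail; in the middle it is about 15 mm high and its sides round inwards above about 8 mm, so grip it low and lightly. Point: its centre, 12.5 mm above its underside; z is up.
- red_jar_mid (a point): Glass jar of red pigment with a black lid, 46 mm diameter, 61 mm high; bystander. Point: its centre, 30 mm up.
- red_tube_mid (a point): Paint tube with a red label, 36 x 109 x 25 mm, long axis y; bystander. Point: its centre, 12.5 mm up.
- tape_roll_mid (a point): Roll of masking tape lying flat, 100 mm diameter, 24 mm high; bystander. Point: its centre, 12 mm up.
Things that resemble listed ones, but are neither listed nor needed, are in the scene too. Leave any turquoise or yellow look-alike of the part that bears blue_jar_mid alone. What is shaped like the part that bears blue_tube_mid but purple is not meant.

How it is judged:
By the outcome, as a careful person would: the job done as asked, in the order asked, and still so for the second after the job is handed in, while the arm keeps its last pose, push and grip.
It also fails if it takes over 61 s, if anything falls off the work surface, if the arm or the gripper's body presses on something with over 40 N, if the wrist force passes 120 N, or if a joint passes its speed limit or range.

## Working session

There is one attempt and no reset: what is moved stays moved. The work goes in short steps, Python scripts to look and compute and a shell command to move; the robot and the scene stay as the last step left them, time stands still between calls to the robot, and variables do not carry over. Pictures are saved under pics/ and viewed, at most 14 in all, crops included, and the job is handed in when it is done.

```bash
ls; mkdir -p pics
cat > h.py <<'E'
import numpy as np, cv2
from plant import bot
from scipy.spatial.transform import Rotation as Ro
def pts(im,T=None):
    z=im["z_map"];v,u=np.mgrid[:z.shape[0],:z.shape[1]]
    P=np.stack([(u-im["cx"])*z/im["fx"],(v-im["cy"])*z/im["fy"],z],-1)
    if T is None: return (P-np.array(im["t"]))@np.array(im["R"])
    return P@T[:3,:3].T+T[:3,3]
def wpts(o,im):
    A=np.eye(4);A[:3,:3]=Ro.from_quat(o["tool_rot"]).as_matrix();A[:3,3]=o["ee_pos"]
    return pts(im,A@np.array(im["T_tool_cam"]))
def save(n,im): cv2.imwrite(f"pics/{n}.png",im["color"][:,:,::-1])
E
python3 - <<'E'
from h import *
o=bot.get_obs();print(o)
a=bot.get_image("top");b=bot.get_image("scene")
np.savez("pics/top.npz",P=pts(a),c=a["color"]);np.savez("pics/scene.npz",P=pts(b),c=b["color"])
save("top",a);save("scene",b)
E
```

```text
pics
{'time': 0.0, 'qpos': array([ 1.23328959e+00,  9.18702400e-02,  1.23192340e+00, -5.27017859e-06,
        1.81978926e+00, -5.66924691e-02]), 'joint_velocities': array([-0.00046009, -0.0009468 , -0.00276044, -0.00080707, -0.00107798,
        0.00119444]), 'tau': array([-1.79521747e-03, -4.58710134e+01, -4.18036330e+01, -3.68092594e-05,
        1.07949047e-02,  1.48234381e-05]), 'ee_pos': array([0.16618584, 0.57622458, 0.23012287]), 'tool_rot': array([ 1.39946825e-01,  9.90158521e-01, -9.76360493e-04, -1.92366692e-04]), 'contact_force': array([-0.23443817,  0.61062048, -0.11854494]), 'torque': array([-0.01129138,  0.00959508,  0.03509665]), 'finger_force': 0.0, 'opening': 0.0851852942685357}
```

View pics/top.png

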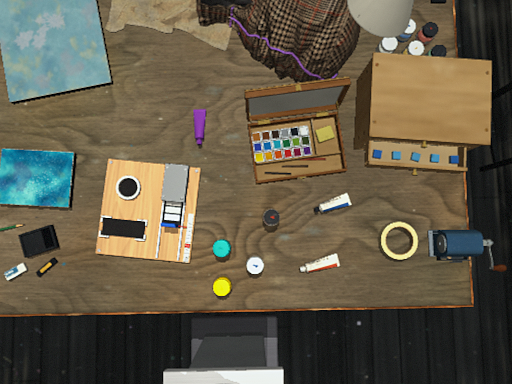

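View pics/scene.png

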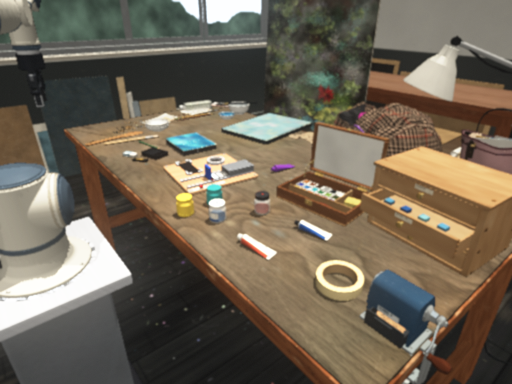

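The top view shows the fixture at about (150,210): round nest (128,187), long nest (123,228), tab (170,223). The blue jar's white lid is at (255,266), the blue tube at (333,204) with its cap to the lower left. The red jar is at (271,217), the red tube at (320,263) and the tape at (398,241).

Run:
```python
from h import *
d=np.load("pics/top.npz");P=d["P"];c=d["c"]
for n,u,v in [("ring",128,187),("tubenest",123,228),("tab",170,223),("jar",255,266),("tube",333,204),("redjar",271,217),("redtube",320,263),("tape",398,223),("turq",221,247),("yel",221,287),("clip",187,245),("cover",174,180),("purple",199,126)]:
    print(n,P[v,u].round(3))
hsv=cv2.cvtColor(c,cv2.COLOR_RGB2HSV);Z=P[:,:,2]
# plate corners
m=((Z>.006)&(Z<.09)).astype(np.uint8);roi=np.zeros_like(m);roi[150:270,88:205]=1
k=max(cv2.findContours(m*roi,0,2)[0],key=cv2.contourArea);r=cv2.boxPoints(cv2.minAreaRect(k));print(r.round(1))
for p in r: print(P[int(p[1]),int(p[0])].round(3))
# tube: height mask
def blob(u0,u1,v0,v1,h):
    s=np.zeros_like(m,bool);s[v0:v1,u0:u1]=1
    Q=P[s&(Z>h)];return Q
for n,b in [("tube",(310,358,186,220,.004)),("jarlid",(240,270,252,282,.04)),("redjar",(258,284,203,232,.04))]:
    Q=blob(*b);(x,y),(w,h),a=cv2.minAreaRect(Q[:,:2].astype(np.float32));print(n,len(Q),x,y,w,h,a,Q[:,2].max())
im=cv2.resize(c[150:275,85:275],None,fx=4,fy=4,interpolation=cv2.INTER_CUBIC);cv2.imwrite("pics/fix.png",im[:,:,::-1])
```

```text
ring [0.64  0.254 0.008]
tubenest [0.529 0.264 0.015]
tab [0.54  0.137 0.018]
jar [ 0.425 -0.089  0.056]
tube [ 0.585 -0.304  0.017]
redjar [ 0.55  -0.133  0.06 ]
redtube [ 0.427 -0.264  0.015]
tape [ 0.53  -0.475  0.028]
turq [ 0.475 -0.002  0.053]
yel [ 0.372 -0.001  0.052]
clip [0.481 0.091 0.021]
cover [0.654 0.123 0.039]
purple [0.806 0.059 0.015]
[[ 94.5 253.4]
 [105.7 155.9]
 [200.1 166.7]
 [188.9 264.2]]
[ 0.463  0.345 -0.   ]
[0.731 0.32  0.001]
[ 0.698  0.059 -0.004]
[0.43  0.091 0.005]
tube 386 0.5719926357269287 -0.22766314446926117 0.0874989852309227 0.3034287393093109 9.842257499694824 1.1650201781199763
jarlid 231 0.45162707567214966 -0.09416235983371735 0.043057918548583984 0.09472499042749405 74.9611587524414 1.1650201781199763
redjar 226 0.5320392847061157 -0.12292656302452087 0.042559124529361725 0.08442634344100952 64.723876953125 1.1650201781199763
```

View pics/fix.png

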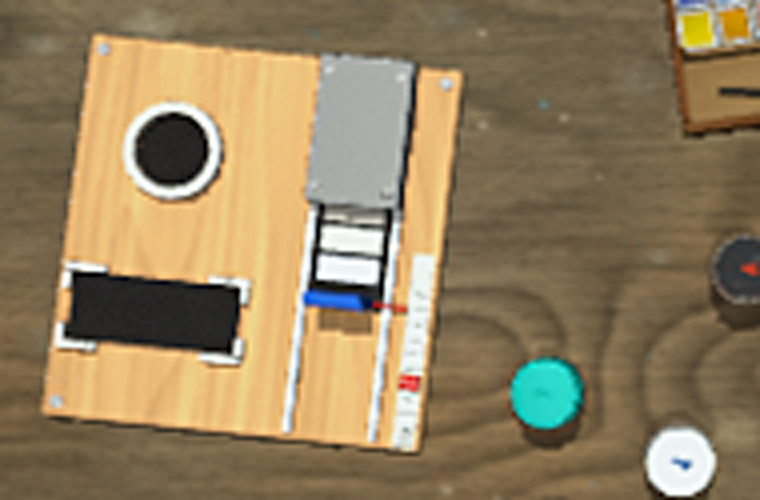

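The crop shows the fixture turned by a few degrees, the needle at crop (390,307), the clip at (408,383), and both nests empty.

```bash
cat >> h.py <<'E'
def ray(im,uv,h,T=None):
    "pixel -> world point on plane z=h"
    if T is None: R=np.array(im["R"]).T; t=-R@np.array(im["t"])
    else: R=T[:3,:3];t=T[:3,3]
    d=R@np.array([(uv[0]-im["cx"])/im["fx"],(uv[1]-im["cy"])/im["fy"],1.]);return t+d*(h-t[2])/d[2]
def wT(o,im):
    A=np.eye(4);A[:3,:3]=Ro.from_quat(o["tool_rot"]).as_matrix();A[:3,3]=o["ee_pos"];return A@np.array(im["T_tool_cam"])
def phi(o):
    y=Ro.from_quat(o["tool_rot"]).as_matrix()[:,1];return np.degrees(np.arctan2(y[1],y[0]))
def go(tgt,ph=None):
    "shift/turn units to world TCP target; ph=tool y angle deg"
    o=bot.get_obs();s=Ro.from_quat(o["tool_rot"]).as_matrix().T@(np.array(tgt)-o["ee_pos"])/.15
    tr=0 if ph is None else -((ph-phi(o)+90)%180-90)/90
    print("shift",s.round(3),"turn",round(tr,3),"| phi",phi(o).round(1),"pos",o["ee_pos"].round(4),"t",round(o["time"],2),"F",o["contact_force"].round(1),"open",round(o["opening"],4))
E
python3 - <<'E'
from h import *
im=bot.get_image("top");c=im["color"];hsv=cv2.cvtColor(c,cv2.COLOR_RGB2HSV).astype(int);H,S,V=hsv[...,0],hsv[...,1],hsv[...,2]
def cen(m,b):
    s=np.zeros(m.shape,bool);s[b[2]:b[3],b[0]:b[1]]=1;m=(m&s).astype(np.uint8)
    n,l,st,ct=cv2.connectedComponentsWithStats(m);i=1+np.argmax(st[1:,4]);p=np.argwhere(l==i)[:,::-1].astype(np.float32)
    return ct[i],st[i,4],cv2.minAreaRect(p)
dk=V<60
for n,m,b,h in [("ringfloor",dk,(110,148,168,206),.013),("pad",dk,(95,152,212,246),.013),("tab",(H>105)&(H<130)&(S>150),(155,187,215,235),.062),("needle",((H<8)|(H>172))&(S>150),(172,190,215,235),.03),("clip",((H<8)|(H>172))&(S>150),(180,195,238,255),.022),("jar",(V>190)&(S<40),(240,270,252,282),.056),("label",(H>105)&(H<130)&(S>120),(310,358,186,220),.015)]:
    ct,a,r=cen(m,b);bx=cv2.boxPoints(r);w=[ray(im,p,h)[:2] for p in bx]
    e=[w[1]-w[0],w[2]-w[1]];e=max(e,key=np.linalg.norm);print(n,ct.round(1),a,ray(im,r[0],h).round(4),"ang",np.degrees(np.arctan2(e[1],e[0])).round(1),[round(float(np.linalg.norm(w[i+1]-w[i])),3) for i in (0,1)])
for u,v in [(351,192),(317,213)]: print(ray(im,(u,v),.01).round(3))
go([.425,-.09,.23])
E
```

```text
ringfloor [127.6 186.9] 249 [0.6399 0.2537 0.013 ] ang -44.6 [0.047, 0.045]
pad [122.9 227.5] 687 [0.5303 0.2649 0.013 ] ang -96.3 [0.045, 0.115]
tab [168.7 224.4] 63 [0.5351 0.1312 0.062 ] ang -96.6 [0.01, 0.042]
needle [179.  225.8] 4 [0.5315 0.111  0.03  ] ang -135.4 [0.004, 0.004]
clip [187.1 245.1] 12 [0.4795 0.091  0.022 ] ang -90.9 [0.011, 0.008]
jar [254.6 265.2] 213 [ 0.4273 -0.0893  0.056 ] ang -91.0 [0.041, 0.041]
label [337.1 206.7] 57 [ 0.5755 -0.311   0.015 ] ang -72.5 [0.067, 0.007]
[ 0.618 -0.356  0.01 ]
[ 0.561 -0.261  0.01 ]
shift [-2.889 -3.79   0.008] turn 0 | phi 73.9 pos [0.1662 0.5763 0.2304] t 0.15 F [-0.   0.5  0.3] open 0.0851
```

```bash
M='[[0,[-0.18,-0.24,0],0],[0,[-0.36,-0.48,0],0],[0,[-0.54,-0.72,0],0],[0,[-0.72,-0.95,0],0],[0,[-0.72,-0.95,0],0],[0,[-0.72,-0.95,0],0],[0,[-0.72,-0.95,0],0],[0,[-0.72,-0.95,0],0]]'; true
python3 -m inch '[[0,[-0.12,-0.16,0],0],[0,[-0.24,-0.32,0],0],[0,[-0.36,-0.48,0],0],[0,[-0.48,-0.64,0],0],[0,[-0.6,-0.8,0],0],[0,[-0.72,-0.95,0],0],[0,[-0.72,-0.95,0],0],[0,[-0.72,-0.95,0],0]]'
python3 -m inch '[[0,[-0.12,-0.16,0],0],[0,[-0.24,-0.32,0],0],[0,[-0.36,-0.48,0],0],[0,[-0.48,-0.64,0],0],[0,[-0.6,-0.8,0],0],[0,[-0.72,-0.95,0],0],[0,[-0.72,-0.95,0],0],[0,[-0.72,-0.95,0],0]]'
python3 -m inch '[[0,[-0.12,-0.16,0],0],[0,[-0.24,-0.32,0],0],[0,[-0.36,-0.48,0],0],[0,[-0.48,-0.64,0],0],[0,[-0.6,-0.8,0],0],[0,[-0.72,-0.95,0],0],[0,[-0.72,-0.95,0],0],[0,[-0.72,-0.95,0],0]]'
python3 -m inch '[[0,[-0.12,-0.16,0],0],[0,[-0.24,-0.32,0],0],[0,[-0.36,-0.48,0],0],[0,[-0.48,-0.64,0.1],0],[0,[-0.6,-0.8,0.2],0],[0,[-0.72,-0.94,0.3],0],[0,[-0.72,-0.94,0.3],0],[0,[-0.72,-0.94,0.3],0]]'
python3 - <<'E'
from h import *
o=bot.get_obs();im=bot.get_image("wrist");save("w1",im);P=wpts(o,im);T=wT(o,im)
go([.427,-.09,.015])
np.savez("pics/w1.npz",P=P)
m=(P[...,2]>.045)&(P[...,2]<.068)
n,l,st,ct=cv2.connectedComponentsWithStats(m.astype(np.uint8))
for i in range(1,n):
    if st[i,4]>300:
        p=np.argwhere(l==i)[:,::-1].astype(np.float32);Q=P[l==i];(u,r)=cv2.minEnclosingCircle(p)
        print(st[i],ray(im,u,.056,T).round(4),r,Q.mean(0).round(4),im["color"][l==i].mean(0).round())
E
```

```text
time: 0.95
ee_pos: [0.2307, 0.4096, 0.2313]
tool_rot: [0.141, 0.99, 0.0, -0.0]
contact_force: [-1.2, -0.8, 0.7]
opening: 0.0853
finger_force: 0.0
time: 1.75
ee_pos: [0.2949, 0.2434, 0.2312]
tool_rot: [0.14, 0.99, 0.0, -0.0]
contact_force: [-0.3, 0.8, 0.0]
opening: 0.0853
finger_force: 0.0
time: 2.55
ee_pos: [0.3593, 0.0768, 0.231]
tool_rot: [0.14, 0.99, 0.0, -0.001]
contact_force: [-0.9, 0.4, 0.0]
opening: 0.0853
finger_force: 0.0
time: 3.35
ee_pos: [0.424, -0.088, 0.1858]
tool_rot: [0.139, 0.99, 0.001, -0.001]
contact_force: [0.1, -0.3, 1.3]
opening: 0.0856
finger_force: 0.0
shift [-0.023 -0.009  1.144] turn 0 | phi 74.0 pos [ 0.4241 -0.0879  0.1866] t 3.4 F [ 0.7  0.6 -0.1] open 0.0852
[ 309   71   56   55 2392] [ 0.3727 -0.0036  0.056 ] 28.609729766845703 [ 0.3733 -0.0033  0.0556] [242. 232.   6.]
[ 228  164   50   50 1929] [ 0.4265 -0.0893  0.056 ] 24.980470657348633 [ 0.4268 -0.0894  0.0555] [241. 242. 239.]
[ 335  186   52   49 1936] [ 0.4704 -0.0033  0.056 ] 25.627288818359375 [ 0.4715 -0.0033  0.0552] [ 39. 205. 192.]
[ 222  299   43   44 1482] [ 0.5505 -0.1347  0.056 ] 22.36540985107422 [ 0.5483 -0.1338  0.0587] [73. 64. 61.]
```

```bash
python3 -m inch '[[0,[-0.02,-0.01,0.2],0],[0,[-0.02,-0.01,0.4],0],[0,[-0.02,-0.01,0.6],0],[0,[-0.02,-0.01,0.75],0],[0,[-0.02,-0.01,0.9],0],[0,[-0.02,-0.01,1.0],0],[0,[-0.02,-0.01,1.0],0],[0,[-0.02,-0.01,1.0],0]]'
python3 -m inch '[[0,[0,0,0.1],0],[0,[0,0,0.135],0],[0.3,[0,0,0.135],0],[0.5,[0,0,0.135],0],[0.7,[0,0,0.135],0],[0.8,[0,0,0.135],0],[0.8,[0,0,0.135],0],[0.8,[0,0,0.135],0]]' 40
python3 - <<'E'
from h import *
go([.64,.254,.18])
E
```

```text
time: 4.2
ee_pos: [0.4268, -0.0912, 0.0374]
tool_rot: [0.139, 0.99, -0.0, 0.001]
contact_force: [0.0, -0.7, 0.2]
opening: 0.085
finger_force: 0.0
time: 5.0
ee_pos: [0.4268, -0.0919, 0.0167]
tool_rot: [0.14, 0.99, -0.0, 0.001]
contact_force: [0.8, 0.5, 4.1]
opening: 0.0455
finger_force: 41.5
shift [-0.728  2.609 -1.088] turn 0 | phi 73.9 pos [ 0.4268 -0.0919  0.0167] t 5.0 F [0.8 0.5 4.1] open 0.0455
```

```bash
python3 -m inch '[[0.8,[0,0,-0.1],0],[0.8,[0,0,-0.25],0],[0.8,[0,0,-0.4],0],[0.8,[0,0,-0.6],0],[0.8,[0,0,-0.75],0],[0.8,[0,0,-0.85],0],[0.8,[0,0,-0.9],0],[0.8,[0,0,-0.9],0]]'
python3 -m inch '[[0.8,[-0.03,0.1,0],0],[0.8,[-0.07,0.25,0],0],[0.8,[-0.11,0.4,0],0],[0.8,[-0.16,0.57,0],0],[0.8,[-0.2,0.72,0],0],[0.8,[-0.24,0.85,0],0],[0.8,[-0.24,0.87,0],0],[0.8,[-0.24,0.87,0],0]]'
python3 -m inch '[[0.8,[-0.03,0.1,0],0],[0.8,[-0.07,0.25,0],0],[0.8,[-0.11,0.4,0],0],[0.8,[-0.16,0.57,0],0],[0.8,[-0.2,0.72,0],0],[0.8,[-0.24,0.85,0],0],[0.8,[-0.24,0.87,0],0],[0.8,[-0.24,0.87,0],0]]'
python3 - <<'E'
from h import *
o=bot.get_obs();im=bot.get_image("wrist");save("w2",im)
P=wpts(o,im);A=wT(o,im)
go([.64,.254,.18]);go([.64,.254,.031])
# held object in tool frame
Q=pts(im,np.array(im["T_tool_cam"]));m=(Q[...,2]<0.02)&(Q[...,2]>-.06)&(im["z_map"]>0)&(im["color"].min(2)>190)
print("lid in tool",m.sum(),np.median(Q[m],0).round(4),Q[m].min(0).round(3),Q[m].max(0).round(3))
c=im["color"];hs=cv2.cvtColor(c,cv2.COLOR_RGB2HSV)
E
```

```text
time: 5.8
ee_pos: [0.4265, -0.0918, 0.1518]
tool_rot: [0.14, 0.99, -0.0, 0.001]
contact_force: [0.4, -0.0, -1.1]
opening: 0.0456
finger_force: 41.2
time: 6.6
ee_pos: [0.4963, 0.0239, 0.1495]
tool_rot: [0.139, 0.99, -0.0, -0.002]
contact_force: [0.7, 0.1, -0.5]
opening: 0.046
finger_force: 41.3
time: 7.4
ee_pos: [0.5676, 0.1391, 0.1505]
tool_rot: [0.14, 0.99, -0.0, -0.0]
contact_force: [-0.5, -0.6, -1.2]
opening: 0.0457
finger_force: 41.3
shift [-0.251  0.873 -0.196] turn 0 | phi 73.9 pos [0.5675 0.1386 0.1508] t 7.45 F [ 0.5  0.6 -0.9] open 0.0457
shift [-0.251  0.874  0.798] turn 0 | phi 73.9 pos [0.5675 0.1386 0.1508] t 7.45 F [ 0.5  0.6 -0.9] open 0.0457
lid in tool 2531 [-0.0124  0.0003 -0.039 ] [-0.022 -0.02  -0.041] [0.023 0.019 0.015]
```

View pics/w2.png

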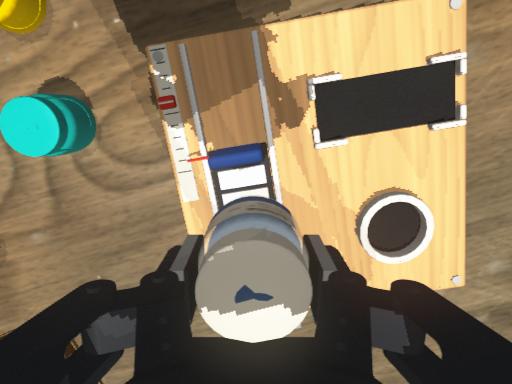

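The jar is held centred between the pads (lid at about (253,287)). The ring is at (396,226), the pad at (386,100), the needle at (196,160) and the clip at (167,102).

Run:
```python
from h import *
o=bot.get_obs();im=bot.get_image("wrist");T=wT(o,im);c=im["color"];hsv=cv2.cvtColor(c,cv2.COLOR_RGB2HSV).astype(int);H,S,V=hsv[...,0],hsv[...,1],hsv[...,2]
def cen(n,m,b,h):
    s=np.zeros(m.shape,bool);s[b[2]:b[3],b[0]:b[1]]=1
    k,l,st,ct=cv2.connectedComponentsWithStats((m&s).astype(np.uint8));i=1+np.argmax(st[1:,4]);p=np.argwhere(l==i)[:,::-1].astype(np.float32)
    W=np.array([ray(im,q,h,T) for q in p]);r=cv2.minAreaRect(W[:,:2].astype(np.float32)*1000);print(n,len(p),np.array(r[0]).round(1),np.round(r[1],1),round(r[2],1))
    return W
W=cen("ringtop",(V>170)&(S<60),(350,445,185,270),.024)
x=W[:,:2].astype(np.float32)*1000;print("enclosing",cv2.minEnclosingCircle(x))
cen("pad",V<70,(300,470,50,150),.013)
cen("tab",(H>100)&(H<130)&(S>120),(195,275,135,175),.062)
red=((H<8)|(H>172))&(S>130)
W=cen("needle",red,(175,212,145,175),.03);W=cen("clip",red,(150,185,85,120),.022)
P=wpts(o,im);print("needle z",np.median(P[red&(np.arange(512)[None]>175)&(np.arange(512)[None]<215)&(np.arange(384)[:,None]>145)&(np.arange(384)[:,None]<175)],0))
# lid centre in tool frame, intensity-free: use depth
Q=pts(im,np.array(im["T_tool_cam"]));m=(Q[...,2]<-.035)&(Q[...,2]>-.045)&(abs(Q[...,1])<.025)&(im["z_map"]>0)
p=np.argwhere(m)[:,::-1];print(m.sum(),p.min(0),p.max(0),cv2.minEnclosingCircle(Q[m][:,:2].astype(np.float32)*1000))
cv2.imwrite("pics/w3.png",cv2.resize(c[70:190,140:290],None,fx=4,fy=4,interpolation=cv2.INTER_CUBIC)[:,:,::-1])
```

```text
ringtop 1475 [640.5 249.7] [64.3 64.9] 82.1
enclosing ((640.506591796875, 249.5179443359375), 32.74805450439453)
pad 7922 [531.4 263. ] [114.3  46.8] 83.3
tab 834 [533.9 134.8] [38.4 13.2] 82.9
needle 49 [531.6 102.5] [17.5  1.8] 84.1
clip 170 [482.   91.2] [13.5  9.6] 83.6
needle z [0.5321853  0.10164495 0.02403008]
10735 [181 236] [326 342] ((0.06748562306165695, 0.05560129135847092), 26.674713134765625)
```

View pics/w3.png

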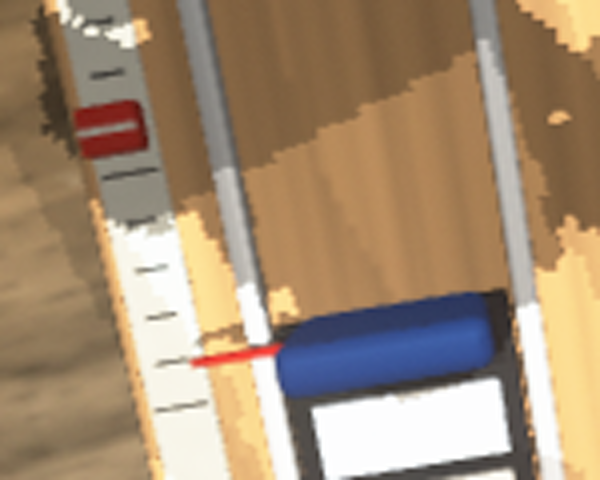

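```bash
python3 -m inch '[[0.8,[0.05,0.1,0],0],[0.8,[0.1,0.2,0],0],[0.8,[0.2,0.35,0],0],[0.8,[0.25,0.45,0],0],[0.8,[0.28,0.55,0],0],[0.8,[0.28,0.55,0],0],[0.8,[0.28,0.55,0],0],[0.8,[0.28,0.55,0],0]]'
python3 - <<'E'
from h import *
o=bot.get_obs();im=bot.get_image("wrist");T=wT(o,im);c=im["color"];hsv=cv2.cvtColor(c,cv2.COLOR_RGB2HSV).astype(int);H,S,V=hsv[...,0],hsv[...,1],hsv[...,2]
P=wpts(o,im);near=(np.linalg.norm(P[...,:2]-[.6405,.2505],axis=-1)<.038)&(P[...,2]>.018)&(P[...,2]<.03)
p=np.argwhere(near)[:,::-1];print(near.sum(),p.min(0),p.max(0))
W=np.array([ray(im,q,.024,T) for q in p])[:,:2].astype(np.float32)*1000;print(cv2.minEnclosingCircle(W),P[near].mean(0))
go([.6405,.25,.1]);go([.6405,.25,.03]);save("w4",im)
E
```

```text
time: 8.3
ee_pos: [0.5505, 0.2294, 0.1509]
tool_rot: [0.14, 0.99, -0.0, 0.0]
contact_force: [-0.1, -0.3, -0.7]
opening: 0.0457
finger_force: 41.4
4 [302 236] [324 244]
((612.878662109375, 266.7430419921875), 10.702373504638672) [0.61474663 0.26684703 0.01981563]
shift [-0.537  0.3    0.339] turn 0 | phi 73.9 pos [0.5506 0.2292 0.1509] t 8.35 F [ 0.  -0.3 -0.6] open 0.0459
shift [-0.537  0.3    0.806] turn 0 | phi 73.9 pos [0.5506 0.2292 0.1509] t 8.35 F [ 0.  -0.3 -0.6] open 0.0459
```

View pics/w4.png

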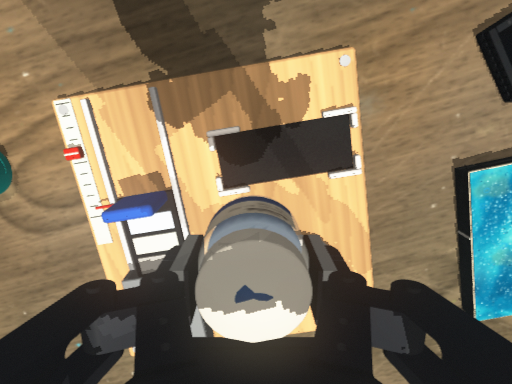

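Image "up" is towards the robot, so the ring is hidden here, but the pad at (286,155) is clear. I'll cross-check with it and with the ring in the first top picture.

Run:
```python
from h import *
o=bot.get_obs();im=bot.get_image("wrist")
def meas(c,im,T,b,h,m):
    s=np.zeros(m.shape,bool);s[b[2]:b[3],b[0]:b[1]]=1
    k,l,st,ct=cv2.connectedComponentsWithStats((m&s).astype(np.uint8));i=1+np.argmax(st[1:,4]);p=np.argwhere(l==i)[:,::-1].astype(np.float32)
    W=np.array([ray(im,q,h,T)[:2] for q in p]).astype(np.float32)*1000;print(len(W),cv2.minAreaRect(W),cv2.minEnclosingCircle(W))
c=im["color"];meas(c,im,wT(o,im),(205,365,100,195),.013,c.max(2)<70)
t=bot.get_image("top");c=np.load("pics/top.npz")["c"];hs=cv2.cvtColor(c,cv2.COLOR_RGB2HSV)
meas(c,t,None,(108,150,166,208),.024,(hs[...,2]>150)&(hs[...,1]<70))
```

```text
6585 ((531.1835327148438, 262.62225341796875), (114.600341796875, 46.427825927734375), 82.94526672363281) ((530.8644409179688, 262.9053039550781), 60.903228759765625)
199 ((638.698974609375, 249.09521484375), (65.17915344238281, 64.30475616455078), 0.8902190923690796) ((638.2505493164062, 250.23233032226562), 33.356807708740234)
```

```bash
python3 -m inch '[[0.8,[-0.1,0.05,0],0],[0.8,[-0.25,0.15,0],0],[0.8,[-0.4,0.22,0],0],[0.8,[-0.5,0.28,0.1],0],[0.8,[-0.53,0.3,0.3],0],[0.8,[-0.53,0.3,0.5],0],[0.8,[-0.53,0.3,0.66],0],[0.8,[-0.53,0.3,0.66],0]]'
python3 - <<'E'
from h import *
go([.640,.2497,.0295])
E
```

```text
time: 9.25
ee_pos: [0.6367, 0.2497, 0.0464]
tool_rot: [0.14, 0.99, -0.002, -0.004]
contact_force: [-0.6, -0.2, -1.9]
opening: 0.0458
finger_force: 41.4
shift [-0.022  0.007  0.112] turn 0 | phi 73.9 pos [0.6367 0.2497 0.0464] t 9.25 F [-0.6 -0.2 -1.9] open 0.0458
```

```bash
python3 -m inch '[[0.8,[-0.02,0.005,0],0],[0.8,[-0.02,0.005,0],0],[0.8,[-0.02,0.005,0.03],0],[0.8,[-0.02,0.005,0.05],0],[0.8,[-0.02,0.005,0.07],0],[0.8,[-0.02,0.005,0.08],0],[0.8,[-0.02,0.005,0.08],0],[0.8,[-0.02,0.005,0.08],0]]'
python3 - <<'E'
from h import *
go([.640,.2497,.0287])
E
```

```text
time: 10.05
ee_pos: [0.6422, 0.2511, 0.04]
tool_rot: [0.14, 0.99, -0.0, -0.0]
contact_force: [0.0, -0.1, -0.8]
opening: 0.0455
finger_force: 41.4
shift [ 0.011 -0.013  0.075] turn 0 | phi 73.9 pos [0.6422 0.2511 0.04  ] t 10.05 F [ 0.  -0.1 -0.8] open 0.0455
```

```bash
python3 -m inch '[[0.8,[0.011,-0.013,0],0],[0.8,[0.011,-0.013,0],0],[0.8,[0.011,-0.013,0.02],0],[0.8,[0.011,-0.013,0.03],0],[0.8,[0.011,-0.013,0.04],0],[0.8,[0.011,-0.013,0.05],0],[0.8,[0.011,-0.013,0.05],0],[0.8,[0.011,-0.013,0.05],0]]'
python3 - <<'E'
from h import *
go([.640,.2497,.0287])
E
```

```text
time: 10.85
ee_pos: [0.6401, 0.2497, 0.0324]
tool_rot: [0.14, 0.99, -0.0, -0.0]
contact_force: [0.8, 0.1, -1.2]
opening: 0.0459
finger_force: 41.4
shift [ 0.001 -0.     0.025] turn 0 | phi 73.9 pos [0.6401 0.2497 0.0324] t 10.85 F [ 0.8  0.1 -1.2] open 0.0459
```

```bash
python3 -m inch '[[0.8,[0,0,0.01],0],[0.8,[0,0,0.015],0],[0.8,[0,0,0.02],0],[0.8,[0,0,0.024],0],[0.8,[0,0,0.026],0],[0.8,[0,0,0.026],0],[0.8,[0,0,0.026],0],[0.8,[0,0,0.026],0]]'
```

```text
time: 11.65
ee_pos: [0.6402, 0.2497, 0.0289]
tool_rot: [0.14, 0.99, 0.0, 0.0]
contact_force: [-0.8, -0.2, 1.3]
opening: 0.0457
finger_force: 41.5
```

```bash
python3 -m inch '[[0.7,[0,0,0.004],0],[0.5,[0,0,0.004],0],[0.4,[0,0,0.004],0],[0.3,[0,0,0.004],0],[0.2,[0,0,0.004],0],[0.1,[0,0,0.004],0],[0,[0,0,0.004],0],[0,[0,0,0.004],0]]'
python3 -m inch '[[0,[0,0,-0.1],0],[0,[0,0,-0.25],0],[0,[0,0,-0.4],0],[0,[0,0,-0.6],0],[0,[0,0,-0.8],0],[0,[0,0,-1.0],0],[0,[0,0,-1.0],0],[0,[0,0,-1.0],0]]'
python3 - <<'E'
from h import *
o=bot.get_obs();im=bot.get_image("wrist")
go([.59,-.308,.18],31)
P=wpts(o,im);m=(np.linalg.norm(P[...,:2]-[.64,.25],axis=-1)<.06)&(P[...,2]>.06)&(P[...,2]<.075);print(m.sum(),P[m].mean(0) if m.any() else 0,np.ptp(P[m],axis=0) if m.any() else 0)
E
```

```text
time: 12.45
ee_pos: [0.6401, 0.2497, 0.028]
tool_rot: [0.14, 0.99, 0.0, 0.0]
contact_force: [0.8, -0.4, 0.8]
opening: 0.0853
finger_force: 0.0
time: 13.25
ee_pos: [0.6406, 0.2499, 0.1803]
tool_rot: [0.14, 0.99, 0.001, 0.002]
contact_force: [0.1, 0.4, -0.0]
opening: 0.0851
finger_force: 0.0
shift [-0.71  -3.665 -0.012] turn 0.477 | phi 73.9 pos [0.6401 0.2497 0.1782] t 13.3 F [ 0.3  0.1 -0.7] open 0.0851
2175 [0.64020228 0.24924652 0.06757827] [0.04288989 0.04244754 0.01012594]
```

```bash
python3 -m inch '[[0,[-0.03,-0.15,0],0],[0,[-0.06,-0.3,0],0],[0,[-0.09,-0.45,0],0],[0,[-0.12,-0.6,0],0],[0,[-0.15,-0.75,0],0],[0,[-0.18,-0.9,0],0],[0,[-0.19,-0.98,0],0],[0,[-0.19,-0.98,0],0]]'
python3 -m inch '[[0,[-0.03,-0.15,0],0],[0,[-0.06,-0.3,0],0],[0,[-0.09,-0.45,0],0],[0,[-0.12,-0.6,0],0],[0,[-0.15,-0.75,0],0],[0,[-0.18,-0.9,0],0],[0,[-0.19,-0.98,0],0],[0,[-0.19,-0.98,0],0]]'
python3 -m inch '[[0,[-0.03,-0.15,0],0],[0,[-0.06,-0.3,0],0],[0,[-0.09,-0.45,0],0],[0,[-0.12,-0.6,0],0],[0,[-0.15,-0.75,0],0],[0,[-0.18,-0.9,0],0],[0,[-0.19,-0.98,0],0],[0,[-0.19,-0.98,0],0]]'
python3 -m inch '[[0,[-0.03,-0.15,0],0.08],[0,[-0.06,-0.3,0],0.17],[0,[-0.09,-0.45,0],0.25],[0,[-0.12,-0.6,0],0.34],[0,[-0.14,-0.72,0],0.42],[0,[-0.14,-0.72,0],0.477],[0,[-0.14,-0.72,0],0.477],[0,[-0.14,-0.72,0],0.477]]'
python3 - <<'E'
from h import *
o=bot.get_obs();im=bot.get_image("wrist");save("w5",im);P=wpts(o,im)
m=(np.linalg.norm(P[...,:2]-[.59,-.308],axis=-1)<.09)&(P[...,2]>.004)&(P[...,2]<.04)
n,l,st,ct=cv2.connectedComponentsWithStats(m.astype(np.uint8));i=1+np.argmax(st[1:,4]);W=P[l==i];print(st[i],cv2.minAreaRect(W[:,:2].astype(np.float32)*1000),W.mean(0),cv2.boxPoints(cv2.minAreaRect(W[:,:2].astype(np.float32)*1000)).round())
hi=W[W[:,2]>.02];print("cap",hi.mean(0))
go([.59,-.308,.18],31)
E
```

```text
time: 14.1
ee_pos: [0.6263, 0.0992, 0.1769]
tool_rot: [0.141, 0.99, -0.0, -0.001]
contact_force: [0.5, 0.1, 0.2]
opening: 0.0855
finger_force: 0.0
time: 14.9
ee_pos: [0.6133, -0.049, 0.1776]
tool_rot: [0.141, 0.99, 0.0, -0.0]
contact_force: [0.5, 0.3, -0.7]
opening: 0.0855
finger_force: 0.0
time: 15.7
ee_pos: [0.6001, -0.1979, 0.1777]
tool_rot: [0.14, 0.99, 0.0, -0.0]
contact_force: [0.2, 0.9, -1.0]
opening: 0.0856
finger_force: 0.0
time: 16.5
ee_pos: [0.5909, -0.3059, 0.1781]
tool_rot: [0.491, 0.871, 0.0, -0.0]
contact_force: [0.1, 0.2, -0.7]
opening: 0.0856
finger_force: 0.0
[ 222  118   49  103 2781] ((584.1898803710938, -303.3940734863281), (34.38853073120117, 102.7618637084961), 19.3171329498291) [ 0.58635218 -0.30549864  0.01489612] [[ 551. -261.]
 [ 585. -358.]
 [ 617. -346.]
 [ 583. -249.]]
cap [ 0.57815867 -0.27820292  0.02230034]
shift [-0.009 -0.012 -0.012] turn 0.002 | phi 31.2 pos [ 0.5908 -0.306   0.1781] t 16.55 F [-0. -0. -0.] open 0.0853
```

View pics/w5.png

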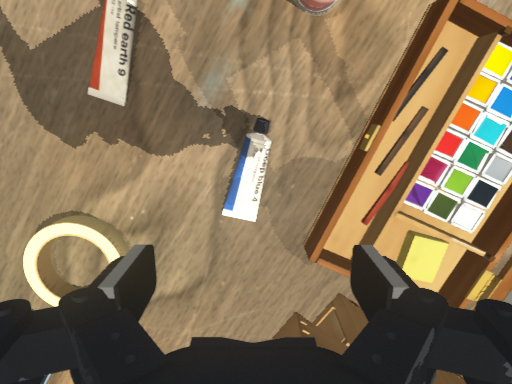

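The tube lies at about (248,170) px with its cap up-image at (262,125). Nothing stands within the finger span; I'll check the paint box clearance numerically.

Run:
```python
from h import *
o=bot.get_obs();im=bot.get_image("wrist");P=wpts(o,im)
a=np.radians(19.3);D=P[...,:2]-[.584,-.3034];s=D@[np.cos(a),np.sin(a)];t=D@[-np.sin(a),np.cos(a)]
m=(abs(t)<.06)&(P[...,2]>.01)&(abs(s)>.022)&(abs(s)<.12)&(P[...,2]<.1);print(m.sum(),np.abs(s[m]).min() if m.any() else None, P[m][:,2].max() if m.any() else None)
m2=m&(abs(t)<.02);print(np.abs(s[m2]).min() if m2.any() else None)
go([.584,-.3034,.04],19.3)
```

```text
2354 0.07395839877506713 0.0418808071791108
0.08266096936309163
shift [ 0.039 -0.03   0.921] turn 0.132 | phi 31.2 pos [ 0.5908 -0.3061  0.1782] t 16.6 F [0.5 0.1 0.2] open 0.0851
```

```bash
python3 -m inch '[[0.35,[0.04,-0.03,0.1],0.06],[0.35,[0.04,-0.03,0.3],0.132],[0.35,[0.04,-0.03,0.5],0.132],[0.35,[0.04,-0.03,0.7],0.132],[0.35,[0.04,-0.03,0.85],0.132],[0.35,[0.04,-0.03,0.92],0.132],[0.35,[0.04,-0.03,0.92],0.132],[0.35,[0.04,-0.03,0.92],0.132]]'
python3 - <<'E'
from h import *
go([.584,-.3034,.004],19.3)
E
```

```text
time: 17.4
ee_pos: [0.584, -0.3045, 0.0414]
tool_rot: [0.58, 0.815, 0.0, 0.001]
contact_force: [-0.1, -0.5, -0.1]
opening: 0.0557
finger_force: 0.0
shift [0.007 0.002 0.25 ] turn -0.002 | phi 19.1 pos [ 0.584  -0.3045  0.0414] t 17.4 F [-0.1 -0.5 -0.1] open 0.0557
```

```bash
python3 -m inch '[[0.35,[0.007,0,0.08],0],[0.35,[0.007,0,0.16],0],[0.35,[0.007,0,0.22],0],[0.35,[0.007,0,0.25],0],[0.35,[0.007,0,0.25],0],[0.45,[0.007,0,0.25],0],[0.45,[0.007,0,0.25],0],[0.45,[0.007,0,0.25],0]]'
python3 - <<'E'
from h import *
go([.584,-.3034,.001],19.3)
E
```

```text
time: 18.2
ee_pos: [0.5834, -0.3037, 0.0032]
tool_rot: [0.58, 0.815, 0.0, 0.001]
contact_force: [-0.2, 0.3, 0.0]
opening: 0.0468
finger_force: 0.0
shift [0.    0.005 0.015] turn -0.002 | phi 19.1 pos [ 0.5834 -0.3037  0.0032] t 18.2 F [-0.2  0.3  0. ] open 0.0468
```

```bash
python3 -m inch '[[0.45,[0,0.003,0.012],0],[0.5,[0,0.003,0.012],0],[0.55,[0,0.003,0.012],0],[0.6,[0,0.003,0.012],0],[0.65,[0,0.003,0.012],0],[0.7,[0,0.003,0.012],0],[0.7,[0,0.003,0.012],0],[0.7,[0,0.003,0.012],0]]' 20
```

```text
time: 19.0
ee_pos: [0.5836, -0.3034, 0.0009]
tool_rot: [0.58, 0.815, 0.0, 0.0]
contact_force: [1.2, -0.9, 1.0]
opening: 0.0291
finger_force: 19.4
```

```bash
python3 -m inch '[[0.7,[0,0,-0.03],0],[0.7,[0,0,-0.08],0],[0.7,[0,0,-0.15],0],[0.7,[0,0,-0.25],0],[0.7,[0,0,-0.35],0],[0.7,[0,0,-0.45],0],[0.7,[0,0,-0.5],0],[0.7,[0,0,-0.5],0]]'
python3 - <<'E'
from h import *
im=bot.get_image("wrist");save("w6",im);Q=pts(im,np.array(im["T_tool_cam"]))
m=(abs(Q[...,1])<.03)&(abs(Q[...,0])<.07)&(Q[...,2]>-.03)&(Q[...,2]<.02)&(im["z_map"]>0)
p=np.argwhere(m);print(m.sum(),Q[m].min(0),Q[m].max(0))
go([.531,.2628,.15],-6.8)
E
```

```text
time: 19.8
ee_pos: [0.5843, -0.3039, 0.0783]
tool_rot: [0.58, 0.815, 0.0, 0.002]
contact_force: [-0.7, -0.1, 0.4]
opening: 0.0293
finger_force: 19.4
13393 [-0.0496671  -0.02767101 -0.02999368] [ 0.05136243  0.02915407 -0.00132186]
shift [ 3.682  0.903 -0.492] turn 0.288 | phi 19.1 pos [ 0.5838 -0.3036  0.0767] t 19.85 F [ 0.4  0.6 -0.3] open 0.0294
```

View pics/w6.png

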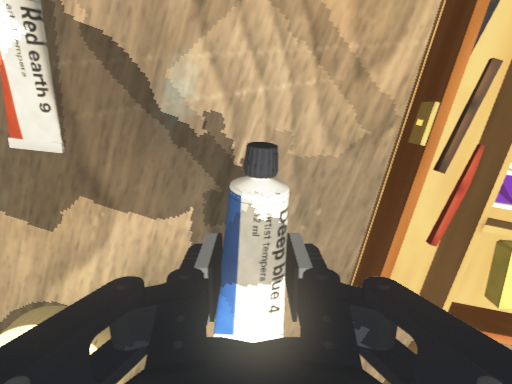

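The tube is held straight, cap up-image, centred in the pads.

```bash
python3 -m inch '[[0.7,[0.08,0.02,-0.1],0],[0.7,[0.2,0.05,-0.25],0],[0.7,[0.35,0.09,-0.4],0],[0.7,[0.5,0.12,-0.49],0],[0.7,[0.65,0.16,-0.49],0],[0.7,[0.8,0.2,-0.49],0],[0.7,[0.92,0.226,-0.49],0],[0.7,[0.92,0.226,-0.49],0]]'
python3 -m inch '[[0.7,[0.12,0.03,0],0],[0.7,[0.25,0.06,0],0],[0.7,[0.4,0.1,0],0],[0.7,[0.55,0.13,0],0],[0.7,[0.7,0.17,0],0],[0.7,[0.83,0.2,0],0],[0.7,[0.92,0.226,0],0],[0.7,[0.92,0.226,0],0]]'
python3 -m inch '[[0.7,[0.12,0.03,0],0],[0.7,[0.25,0.06,0],0],[0.7,[0.4,0.1,0],0],[0.7,[0.55,0.13,0],0],[0.7,[0.7,0.17,0],0],[0.7,[0.83,0.2,0],0],[0.7,[0.92,0.226,0],0],[0.7,[0.92,0.226,0],0]]'
python3 -m inch '[[0.7,[0.12,0.03,0],0.05],[0.7,[0.25,0.06,0],0.1],[0.7,[0.4,0.1,0],0.16],[0.7,[0.55,0.13,0],0.22],[0.7,[0.7,0.17,0],0.26],[0.7,[0.83,0.2,0],0.288],[0.7,[0.92,0.226,0],0.288],[0.7,[0.92,0.226,0],0.288]]'
python3 - <<'E'
from h import *
go([.531,.2628,.04],-6.7)
E
```

```text
time: 20.65
ee_pos: [0.5701, -0.1591, 0.1495]
tool_rot: [0.579, 0.815, 0.0, -0.0]
contact_force: [0.7, -1.0, -0.2]
opening: 0.029
finger_force: 19.4
time: 21.45
ee_pos: [0.5571, -0.0189, 0.1492]
tool_rot: [0.579, 0.815, 0.0, -0.0]
contact_force: [0.1, -0.9, 0.4]
opening: 0.0291
finger_force: 19.4
time: 22.25
ee_pos: [0.5441, 0.1219, 0.1491]
tool_rot: [0.579, 0.815, -0.0, -0.0]
contact_force: [-0.1, 0.2, 0.0]
opening: 0.0288
finger_force: 19.4
time: 23.05
ee_pos: [0.5311, 0.2632, 0.149]
tool_rot: [0.747, 0.665, -0.0, -0.0]
contact_force: [1.0, 0.6, 0.1]
opening: 0.0293
finger_force: 19.4
shift [-0.002 -0.     0.727] turn 0.0 | phi -6.7 pos [0.5311 0.2632 0.149 ] t 23.05 F [1.  0.6 0.1] open 0.0293
```

```bash
python3 -m inch '[[0.7,[0,0,0.1],0],[0.7,[0,0,0.25],0],[0.7,[0,0,0.4],0],[0.7,[0,0,0.55],0],[0.7,[0,0,0.67],0],[0.7,[0,0,0.73],0],[0.7,[0,0,0.73],0],[0.7,[0,0,0.73],0]]'
python3 - <<'E'
from h import *
go([.531,.2628,.013],-6.7)
E
```

```text
time: 23.85
ee_pos: [0.5313, 0.2622, 0.0402]
tool_rot: [0.748, 0.664, 0.0, 0.0]
contact_force: [-0.5, 1.0, -0.8]
opening: 0.0286
finger_force: 19.4
shift [ 0.004 -0.003  0.181] turn -0.002 | phi -6.8 pos [0.5313 0.2622 0.0402] t 23.85 F [-0.5  1.  -0.8] open 0.0286
```

```bash
python3 -m inch '[[0.7,[0.002,-0.002,0.05],0],[0.7,[0.002,-0.002,0.1],0],[0.7,[0.002,-0.002,0.13],0],[0.7,[0.002,-0.002,0.15],0],[0.7,[0.002,-0.002,0.165],0],[0.7,[0.002,-0.002,0.175],0],[0.7,[0.002,-0.002,0.175],0],[0.7,[0.002,-0.002,0.175],0]]'
```

```text
time: 24.65
ee_pos: [0.5308, 0.263, 0.0137]
tool_rot: [0.748, 0.664, 0.0, 0.0]
contact_force: [0.2, -0.2, -0.6]
opening: 0.0291
finger_force: 19.4
```

```bash
python3 -m inch '[[0.7,[0,0,0.005],0],[0.7,[0,0,0.005],0],[0.65,[0,0,0.005],0],[0.55,[0,0,0.005],0],[0.45,[0,0,0.005],0],[0.35,[0,0,0.005],0],[0.3,[0,0,0.005],0],[0.3,[0,0,0.005],0]]'
python3 -m inch '[[0.3,[0,0,-0.05],0],[0.3,[0,0,-0.15],0],[0.3,[0,0,-0.3],0],[0.3,[0,0,-0.5],0],[0.3,[0,0,-0.7],0],[0.3,[0,0,-0.9],0],[0.3,[0,0,-0.95],0],[0.3,[0,0,-0.95],0]]'
python3 - <<'E'
from h import *
o=bot.get_obs();im=bot.get_image("wrist");P=wpts(o,im);save("w7",im)
a=np.radians(-6.7);X=np.array([np.cos(a),np.sin(a)]);Y=np.array([-X[1],X[0]]);D=P[...,:2]-[.531,.2628]
# locals
m=(abs(D@X)<.022)&(abs(D@Y)<.056)&(P[...,2]>.015)&(P[...,2]<.06);W=P[m];r=cv2.minAreaRect((np.stack([(D@X)[m],(D@Y)[m]],1)*1000).astype(np.float32));print(m.sum(),r,W[:,2].max())
go([.534,.1335,.12],-6.7)
E
```

```text
time: 25.45
ee_pos: [0.5307, 0.263, 0.0127]
tool_rot: [0.748, 0.664, -0.0, -0.0]
contact_force: [0.7, 0.3, -0.3]
opening: 0.0597
finger_force: 0.0
time: 26.25
ee_pos: [0.5316, 0.2634, 0.1581]
tool_rot: [0.748, 0.664, 0.002, 0.001]
contact_force: [0.4, -0.1, -0.3]
opening: 0.0599
finger_force: 0.0
3382 ((-1.2253589630126953, 0.17332077026367188), (102.89961242675781, 41.38417053222656), 88.89839172363281) 0.03968837224324745
shift [-0.855  0.123  0.238] turn -0.001 | phi -6.8 pos [0.5309 0.263  0.1558] t 26.3 F [-0.3 -0.2  0.3] open 0.0598
```

View pics/w7.png

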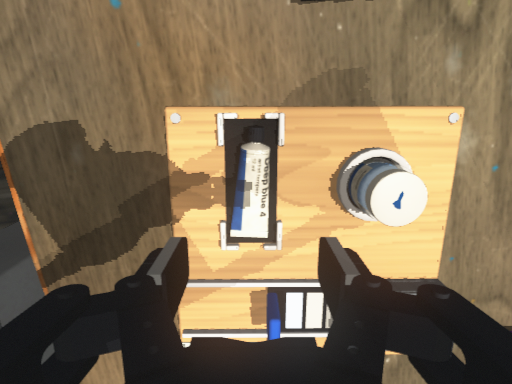

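The tube lies in the long nest (252,185) and the jar stands in the round nest (385,190). Next I'll take a close look at needle and clip, then grip the tab.

```bash
python3 -m inch '[[0.3,[-0.15,0,0],0],[0.3,[-0.3,-0.02,0],0],[0.3,[-0.45,-0.04,0],0],[0.3,[-0.6,-0.04,0],0],[0.3,[-0.75,-0.04,0],0],[0.3,[-0.9,-0.04,0],0],[0.3,[-1.0,-0.04,0],0],[0.3,[-1.0,-0.04,0],0]]'
python3 - <<'E'
from h import *
o=bot.get_obs();im=bot.get_image("wrist");P=wpts(o,im);save("w8",im);c=im["color"]
hsv=cv2.cvtColor(c,cv2.COLOR_RGB2HSV).astype(int);red=((hsv[...,0]<8)|(hsv[...,0]>172))&(hsv[...,1]>130)&(hsv[...,2]>60)
n,l,st,ct=cv2.connectedComponentsWithStats(red.astype(np.uint8))
a=np.radians(-6.7);X=np.array([np.cos(a),np.sin(a)])
for i in range(1,n):
    if st[i,4]>20: W=P[l==i];print(st[i],ct[i].round(1),np.median(W,0).round(4),"s",(np.median(W,0)[:2]@X).round(4))
np.savez("pics/w8.npz",P=P,l=l);go([.534,.1335,.03],-6.7)
T=wT(o,im);print(T[:3,3])
cv2.imwrite("pics/w8c.png",cv2.resize(c[100:260,160:340],None,fx=4,fy=3.7,interpolation=cv2.INTER_CUBIC)[:590,:,::-1])
E
```

```text
time: 27.1
ee_pos: [0.5063, 0.1132, 0.1538]
tool_rot: [0.749, 0.663, -0.001, -0.0]
contact_force: [-0.4, 0.6, 0.6]
opening: 0.0596
finger_force: 0.0
[282 191   3  15  28] [283.4 197.1] [0.5322 0.1001 0.0239] s 0.5168
[223 205  11  15 133] [228.1 211.9] [0.483  0.092  0.0223] s 0.4689
shift [0.149 0.168 0.827] turn -0.002 | phi -6.9 pos [0.5065 0.1143 0.1541] t 27.15 F [ 0.2 -0.3  0.2] open 0.06
[0.51578403 0.17773012 0.29691838]
```

View pics/w8c.png

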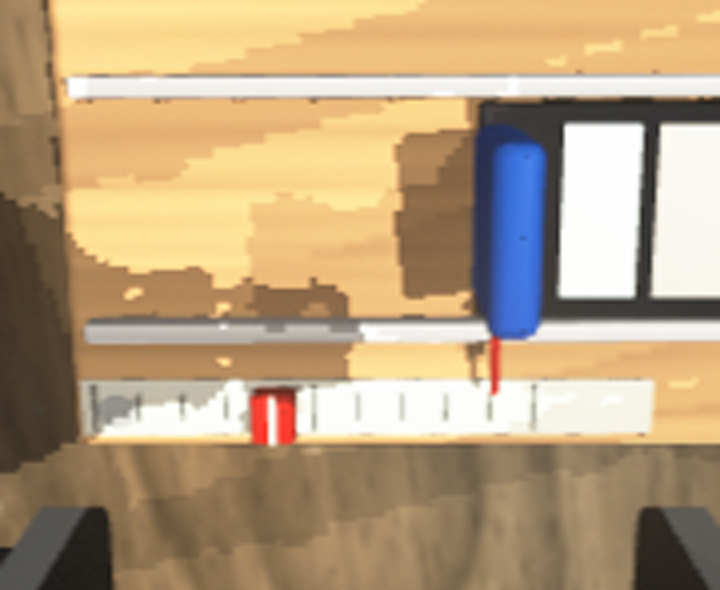

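The crop shows the needle at x≈494 and the clip's white line at x≈272, with 10 mm ticks about 44 px apart. That makes the pull about 48.6 mm.

```bash
python3 -m inch '[[0.3,[0.07,0.1,0],0],[0.3,[0.145,0.182,0.1],0],[0.3,[0.145,0.182,0.25],0],[0.3,[0.145,0.182,0.45],0],[0.3,[0.145,0.182,0.6],0],[0.3,[0.145,0.182,0.75],0],[0.3,[0.145,0.182,0.82],0],[0.3,[0.145,0.182,0.82],0]]'
python3 -m inch '[[0.4,[0,0,0],0],[0.5,[0,0,0],0],[0.6,[0,0,0],0],[0.7,[0,0,0],0],[0.8,[0,0,0],0],[0.9,[0,0,0],0],[1,[0,0,0],0],[1,[0,0,0],0]]' 50
python3 - <<'E'
from h import *
go([.536,.1333,.03],-6.7)
E
```

```text
time: 27.95
ee_pos: [0.5352, 0.1336, 0.0299]
tool_rot: [0.748, 0.664, -0.002, -0.001]
contact_force: [0.1, 0.7, -0.1]
opening: 0.0599
finger_force: 0.0
time: 28.75
ee_pos: [0.535, 0.1333, 0.0327]
tool_rot: [0.748, 0.664, -0.001, -0.001]
contact_force: [-9.1, 0.1, 6.7]
opening: 0.0089
finger_force: 50.3
shift [0.001 0.007 0.018] turn -0.001 | phi -6.8 pos [0.535  0.1333 0.0327] t 28.75 F [-9.1  0.1  6.7] open 0.0089
```

```bash
python3 -m inch '[[1,[0,-0.04,0],0],[1,[0,-0.09,0],0],[1,[0,-0.14,0],0],[1,[0,-0.19,0],0],[1,[0,-0.24,0],0],[1,[0,-0.28,0],0],[1,[0,-0.3,0],0],[1,[0,-0.3,0],0]]'
python3 - <<'E'
from h import *
o=bot.get_obs();X=np.array([.9932,-.1167]);print("pulled",.5158-o["ee_pos"][:2]@X)
go([.535-.0486*.9932,.1333+.0486*.1167,.0327],-6.7)
im=bot.get_image("top");save("t2",im);c=im["color"];cv2.imwrite("pics/t2c.png",cv2.resize(c[170:270,110:230],None,fx=6,fy=6,interpolation=cv2.INTER_CUBIC)[:,:,::-1])
E
```

```text
time: 29.55
ee_pos: [0.492, 0.1384, 0.0327]
tool_rot: [0.748, 0.664, 0.001, 0.001]
contact_force: [5.7, -0.8, -0.6]
opening: 0.0093
finger_force: 49.6
pulled 0.043297353230540625
shift [-0.    -0.035  0.   ] turn -0.001 | phi -6.8 pos [0.492  0.1384 0.0327] t 29.55 F [ 5.7 -0.8 -0.6] open 0.0093
```

View pics/t2c.png

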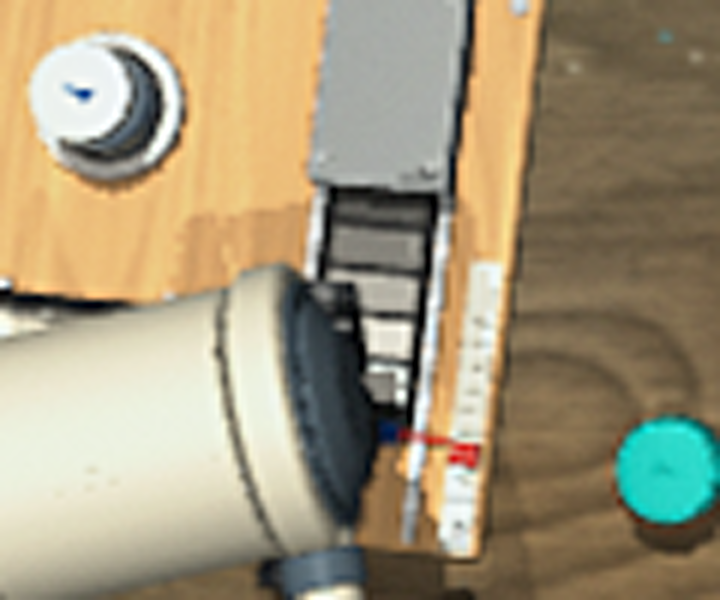

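The needle tip is at crop (450,441) and the clip at (463,455), so about 5 mm remains. That agrees with the computed 5.3 mm.

```bash
python3 -m inch '[[1,[0,-0.01,0],0],[1,[0,-0.02,0],0],[1,[0,-0.03,0],0],[1,[0,-0.035,0],0],[1,[0,-0.035,0],0],[1,[0,-0.035,0],0],[1,[0,-0.035,0],0],[1,[0,-0.035,0],0]]'
python3 - <<'E'
from h import *
o=bot.get_obs();X=np.array([.9932,-.1167]);print("pulled",.5158-o["ee_pos"][:2]@X,o["contact_force"])
im=bot.get_image("top");c=im["color"]
hsv=cv2.cvtColor(c,cv2.COLOR_RGB2HSV).astype(int);red=((hsv[...,0]<10)|(hsv[...,0]>170))&(hsv[...,1]>90)
red[:,:170]=0;red[:,195:]=0;red[:235]=0;red[255:]=0
for v,u in np.argwhere(red): pass
h=np.where(red,1,0);p=np.argwhere(red)[:,::-1]
W=np.array([ray(im,q,.023) for q in p]);w=np.array([hsv[q[1],q[0],1] for q in p])
Y=np.array([.1167,.9932])
for q,P_,s in zip(p,W,w): print(q,"s %.4f t %.4f"%(P_[:2]@X,P_[:2]@Y),s)
cv2.imwrite("pics/t3c.png",cv2.resize(c[225:265,160:210],None,fx=12,fy=12,interpolation=cv2.INTER_CUBIC)[:,:,::-1])
E
```

```text
time: 30.4
ee_pos: [0.4872, 0.139, 0.0328]
tool_rot: [0.748, 0.664, 0.001, 0.001]
contact_force: [5.8, -0.7, 1.5]
opening: 0.009
finger_force: 49.7
pulled 0.048174671362443966 [ 5.76064169 -0.74483901  1.48468997]
[177 243] s 0.4695 t 0.1735 189
[176 244] s 0.4667 t 0.1758 202
[177 244] s 0.4669 t 0.1731 236
[178 244] s 0.4672 t 0.1705 158
[179 244] s 0.4675 t 0.1679 96
[180 244] s 0.4677 t 0.1652 114
[181 244] s 0.4680 t 0.1626 190
[182 244] s 0.4683 t 0.1599 167
[185 244] s 0.4691 t 0.1520 168
[186 244] s 0.4693 t 0.1493 206
[187 244] s 0.4696 t 0.1467 235
[188 244] s 0.4699 t 0.1440 199
[189 244] s 0.4701 t 0.1414 170
[181 245] s 0.4654 t 0.1623 192
[182 245] s 0.4656 t 0.1596 190
[183 245] s 0.4659 t 0.1570 197
[184 245] s 0.4662 t 0.1543 177
[185 245] s 0.4664 t 0.1517 133
[186 245] s 0.4667 t 0.1490 144
[187 245] s 0.4670 t 0.1464 166
[188 245] s 0.4672 t 0.1437 164
[189 245] s 0.4675 t 0.1411 172
[185 246] s 0.4638 t 0.1514 236
[186 246] s 0.4641 t 0.1487 213
[187 246] s 0.4643 t 0.1461 191
[188 246] s 0.4646 t 0.1434 190
[189 246] s 0.4649 t 0.1408 149
[187 247] s 0.4617 t 0.1458 100
[188 247] s 0.4620 t 0.1431 201
[189 247] s 0.4622 t 0.1405 128
```

View pics/t3c.png

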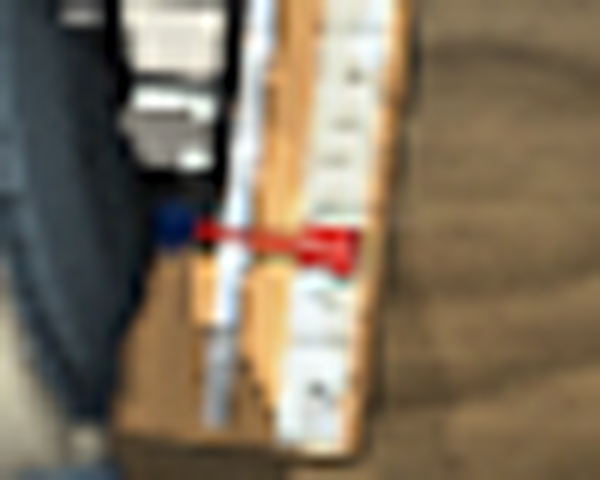

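```bash
python3 -m inch '[[1,[0,-0.002,0],0],[1,[0,-0.004,0],0],[1,[0,-0.004,0],0],[1,[0,-0.004,0],0],[1,[0,-0.004,0],0],[1,[0,-0.004,0],0],[1,[0,-0.004,0],0],[1,[0,-0.004,0],0]]'
python3 - <<'E'
from h import *
o=bot.get_obs();print("pulled",.5158-o["ee_pos"][:2]@np.array([.9932,-.1167]),o["contact_force"],np.abs(o["joint_velocities"]).max())
print(bot.close_job())
E
```

```text
time: 31.25
ee_pos: [0.4866, 0.139, 0.0328]
tool_rot: [0.748, 0.664, 0.001, 0.001]
contact_force: [5.4, -0.2, 0.4]
opening: 0.0092
finger_force: 49.6
pulled 0.048689617429229504 [ 5.42898693 -0.19720617  0.44689333] 0.001610105736948655
the job is handed in; nothing more can be done
None
```

The job is handed in at 31 s: the blue jar stands in the round nest, the blue tube lies flat in the long nest, and the slide is held 48.7 mm out, with the needle within about 1 mm of the clip's white line by the camera readings.

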